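# Run a fingertip along the seed box to shut its lids

## Task

Shut the four lids of the seed sample box by running closed fingertips lightly along the row in one sweep: begin at the hinge of the green lid and go on over the blue ones, so that each lid is pressed down flat in turn, staying close over the row until the last is shut. Press gently, do not grip, lift or shove the box or lift any lid further open, and leave the vials, dish and other things around it alone. Finish with the hand clear.

Things in the scene. Friction and masses are not known exactly. Their poses are not given: they have to be found in the camera images.
- seed_box: Loose white plastic sample box standing on the table, 200 long (its x) by 60 wide (its y) by 40 high, about 0.9 kg, with four compartments in a row under four hinged lids. Origin at the centre of its underside; z up. Lids lid1 (green) to lid4 (blue) follow one another along +x. It may stand at any yaw.
- row_start (a point): Point on the box (-92, 0, 44 mm in the box's frame): middle of lid1's hinge, at the height of the lids' upper faces when shut (44 mm above the table). Axes as the box's.
- row_end (a point): Point on the box (+92, 0, 44 mm in the box's frame): just past the free edge of lid4, at the height of the shut lids' upper faces. Axes as the box's.
- lid1 (a joint): The green first lid: plate 42.5 long by 54 wide by 4 thick, hinged along the box's y at x = -92 mm, z = 40 mm (dark steel pin), reaching 45 mm towards the box's +x to its free edge (marked by a white strip). Value in rad: 0 is shut flat, larger is more open; it stands ajar at 0.4 to 0.6 (free edge 17 to 25 mm up) and a slightly stiff hinge (0.012 N m, no spring) keeps it where it is left. Its hinge edge stands 4 mm proud of the box's rim, even when shut.
- lid2 (a joint): Blue lid number 2: plate 42.5 long by 54 wide by 4 thick, hinged along the box's y at x = -46 mm, z = 40 mm (dark steel pin), reaching 45 mm towards the box's +x to its free edge (marked by a white strip). Value in rad: 0 is shut flat, larger is more open; it stands ajar at 0.4 to 0.6 (free edge 17 to 25 mm up) and a slightly stiff hinge (0.012 N m, no spring) keeps it where it is left. Its hinge edge stands 4 mm proud of the box's rim, even when shut.
- lid3 (a joint): Blue lid number 3: plate 42.5 long by 54 wide by 4 thick, hinged along the box's y at x = 0 mm, z = 40 mm (dark steel pin), reaching 45 mm towards the box's +x to its free edge (marked by a white strip). Value in rad: 0 is shut flat, larger is more open; it stands ajar at 0.4 to 0.6 (free edge 17 to 25 mm up) and a slightly stiff hinge (0.012 N m, no spring) keeps it where it is left. Its hinge edge stands 4 mm proud of the box's rim, even when shut.
- lid4 (a joint): Blue lid number 4: plate 42.5 long by 54 wide by 4 thick, hinged along the box's y at x = 46 mm, z = 40 mm (dark steel pin), reaching 45 mm towards the box's +x to its free edge (marked by a white strip). Value in rad: 0 is shut flat, larger is more open; it stands ajar at 0.4 to 0.6 (free edge 17 to 25 mm up) and a slightly stiff hinge (0.012 N m, no spring) keeps it where it is left. Its hinge edge stands 4 mm proud of the box's rim, even when shut.
- vial_a: Loose amber glass vial with white cap, 24 diameter, 52 tall, standing beside the box on its +y side; origin at centre of the underside. Leave alone.
- vial_b: Like vial_a, with black cap, also on the box's +y side. Leave alone.
- dish: Loose clear dish with seeds, 60 diameter, 12 high, lying on the box's -y side; origin at centre of the underside. Leave alone.
- wash_bottle: Loose white bottle with red cap, 64 diameter, 150 tall, left of the box; origin at centre of the underside. Leave alone.
- beaker: Loose glass beaker, 70 diameter, 85 tall, right of the box; origin at centre of the underside. Leave alone.
- tweezers: Loose steel tweezers, 125 long along their x, 6 high, lying right of the box; origin near their middle on the underside. Leave alone.
There are look-alikes about, which are no part of the job. Leave any purple look-alike of the seed_box alone.

How it is judged (in metres and radians):
On the way, in this order (a step that is already met when the one before it is completed fails the run):
1. the green lid is pressed shut (value of joint lid1 below 0.13 rad), for 0.05 s.
2. blue lid 2 is pressed shut (value of joint lid2 below 0.13 rad), for 0.05 s.
3. blue lid 3 is pressed shut (value of joint lid3 below 0.13 rad), for 0.05 s.
4. blue lid 4 is pressed shut (value of joint lid4 below 0.13 rad), for 0.05 s.
At the end, for the whole second after the job is handed in: All four lids are shut (within 0.13 rad, the free edge within about 5 mm of flush), the box stands flat on the table at rest within 40 mm of where it was, and no bystander has moved 30 mm (value of joint each of lid1, lid2, lid3, lid4 below 0.13 rad and distance of seed_box from where it was at the start of the episode below 0.04 m and height (world z) of seed_box below 0.008 m and angle between seed_box's own z axis and vertical below 0.05 rad and linear speed of seed_box below 0.02 m/s and distance of each of vial_a, vial_b, dish, wash_bottle, beaker, tweezers from where it was at the start of the episode below 0.03 m); the robot touches nothing.
It fails at once if a lid is lifted or thrown further open (beyond 0.85 rad) (value of joint any of lid1, lid2, lid3, lid4 above 0.85 rad).
It fails at once if the box is lifted, tipped or carried (more than 15 mm up, 0.15 rad of tilt or 40 mm away) (height (world z) of seed_box above 0.015 m or angle between seed_box's own z axis and vertical above 0.15 rad or distance of seed_box from where it was at the start of the episode above 0.04 m).
It fails at once if the robot presses on the box or its lids with more than 30 N (contact force between any of the fingers, the arm and seed_box above 30 N).
It fails at once if between the first lid being shut and the last, the fingertips leave the row (grasp point more than 120 mm above the box's underside, which is some 57 mm of air between fingertips and shut lids) (value of joint lid1 below 0.13 rad and value of joint lid4 above 0.13 rad and z of the grasp point in the frame of seed_box above 0.12 m).
It fails at once if a bystander is disturbed (moved 30 mm or tipped) (distance of any of vial_a, vial_b, dish, wash_bottle, beaker, tweezers from where it was at the start of the episode above 0.03 m or angle between any of vial_a, vial_b, dish, wash_bottle, beaker, tweezers's own z axis and vertical above 0.4 rad).
It also fails if it takes over 42 s, if anything falls off the work surface, if the arm or the gripper's body presses on something with over 40 N, if the wrist force passes 120 N, or if a joint passes its speed limit or range.

## Robot

A 6-joint arm with a two-finger parallel gripper is mounted at the origin on the work surface. World frame = base frame: x ahead of the robot, y to its left, z up, the work surface at z = 0. Lengths are in mm, angles in rad, forces in N, time in s.
With the tool pointing down it reaches from about 275 to 1000 mm from the base axis. Payload 8.4 kg.
Tool frame: the origin (TCP) lies midway between the tips of the shut fingers; the grasp point (between the pads) lies 19 mm behind it; z points along the fingers, y is the direction in which the jaws open and shut (so a half turn about z gives the same grasp; the last joint's range is limited). The gripper opens to 85 mm and grips with 20 to 120 N. Pads are 22 mm wide; open, the fingers measure 114 mm over their backs; the gripper's body (76 mm by 85 mm) begins 54 mm behind the grasp point. The pads swing forward as they close: fully open they stand 13 mm farther back than shut.
Start: joints at [1.178, 0.353, 1.633, -0, 1.155, -0.002], TCP at [238.079, 577.881, 231.281] pointing down, gripper open.
Joint ranges: [-2.63, 2.63], [-0.92, 2.1], [0.06, 2.66], [-1.3, 4.44], [0, 2.69], [-3.02, 3.02]. Speed limits (rad/s): [2.22, 2.22, 2.79, 3.14, 3.14, 3.14].

## Interface

Orientations are given as a 3x3 rotation matrix whose columns are the frame's x, y, z axes.
In Python, from plant import state, snapshot, close_job gives the robot as it stands.
- The arm moves only by the shell command python3 -m crank 'ROWS'. ROWS is JSON, a list of rows, each a list of 3 entries, a list of its own where there are three numbers: the closure, from -1 (fully open) to 1 (shut), so that 0 is half open, then the shift along the tool's x, y, z in cm, then the turn about the tool's z in rad. A call has 1 to 8 rows; each row shifts and turns the commanded pose from where the row before left it, along the tool's axes as they then stand; what a row does not reach is not made up. A row lasts 1/10 s, in which the tool goes at most 50 mm and 8.59 degrees, less where a joint would pass 70% of its speed; a pose out of reach is approached as far as the arm can. A call with a gripper value outside its range is refused whole. The fingers move at their own pace and stop on an object; the grip force is fixed at half the most. Time passes only in rows, so rows that do not move let the fingers close. It gives the time, the measured TCP pose, the force and the opening at its end, in the units of the state.
- state(): the state, without advancing time (a new reading comes with each control period).
- snapshot(name): name is "scene" or "side" or "wrist"; returns a dict with "color" (384x512x3 uint8, blue, green, red), "K" (3x3 intrinsics, pixels), "world_from_camera" (4x4, takes a point from camera to world coordinates); the wrist camera has in their place "mount" (4x4, takes a point from camera to tool coordinates, whose origin is the TCP and whose axes are the flange's). Camera axes: x right, y up, looking along -z (the intrinsics and any distortion apply to the point x, -y, -z); pixel columns grow to the right and rows downward; lengths in mm; the calibration is good to about 2 mm. A picture is of the moment at which its call begins: read the wrist's pose just before it. There is no depth.
- close_job(): hands the job in, once; it reports no verdict.
The state is a dict: "t": time; "q": joint angles; "dq": joint speeds; "joint_efforts": joint torques, N m; "position": TCP position; "eef_rot": TCP orientation; "contact_force": force on the tool from outside, world axes, zero at the start; "wrist_torque": the same for the moment, N m; "width": opening from 0.0 (shut) to 1.0 (fully open).
Only numpy, scipy, OpenCV 4.12 (cv2) and the standard library are available. Lean on these libraries where they do the work, as an engineer would, in place of code of your own. Each camera call takes 0.05 s, during which the arm holds its last target.

## Working session

There is one attempt and no reset: what is moved stays moved. The work goes in short steps, Python scripts to look and compute and a shell command to move; the robot and the scene stay as the last step left them, time stands still between calls to the robot, and variables do not carry over. Pictures are saved under pics/ and viewed, and the job is handed in when it is done.

```bash
mkdir -p pics; ls; python3 - <<'E'
from plant import state,snapshot
import cv2,numpy as np
s=state();print(s)
for n in("scene","side"):
    p=snapshot(n);cv2.imwrite(f"pics/{n}0.png",p["color"]);np.savez(f"{n}0.npz",**p);print(n,p["K"],p["world_from_camera"],p.keys())
E
```

```text
pics
{'t': 0.0, 'q': array([ 1.17760286e+00,  3.53615365e-01,  1.63413996e+00, -1.28433941e-05,
        1.15518227e+00, -2.39914381e-03]), 'dq': array([-5.88235669e-04,  8.11361057e-04,  5.25714226e-04, -3.03744578e-05,
        2.07485172e-03,  5.15018179e-04]), 'joint_efforts': array([-3.48588183e-03, -6.05245399e+01, -3.42058825e+01, -4.24194559e-04,
        9.73952789e-03,  2.44919545e-05]), 'position': array([237.89942984, 577.44237069, 230.57965671]), 'eef_rot': array([[-9.24608755e-01,  3.80917834e-01, -5.04444546e-04],
       [ 3.80918167e-01,  9.24607914e-01, -1.24680362e-03],
       [-8.51631349e-06, -1.34495763e-03, -9.99999096e-01]]), 'contact_force': array([ 0.21900109,  0.22810463, -0.69973866]), 'wrist_torque': array([-0.03539797, -0.01709915, -0.01018176]), 'width': 1.00072720424645}
scene [[483.11196498   0.         259.22638625]
 [  0.         483.11196498 189.03512082]
 [  0.           0.           1.        ]] [[ 4.98546546e-01 -5.50548256e-01  6.69587903e-01  1.27874709e+03]
 [ 8.66860715e-01  3.14881766e-01 -3.86525514e-01 -4.60225425e+02]
 [ 1.95992630e-03  7.73140409e-01  6.34231872e-01  7.90317576e+02]
 [ 0.00000000e+00  0.00000000e+00  0.00000000e+00  1.00000000e+00]] dict_keys(['color', 'K', 'world_from_camera'])
side [[420.82127542   0.         249.21684912]
 [  0.         420.82127542 195.23200468]
 [  0.           0.           1.        ]] [[ 9.86981663e-01  1.12892267e-01 -1.14553623e-01  3.79511321e+02]
 [-1.60832559e-01  6.91497569e-01 -7.04247116e-01 -8.44380509e+02]
 [-2.90501820e-04  7.13502942e-01  7.00652173e-01  9.06088558e+02]
 [ 0.00000000e+00  0.00000000e+00  0.00000000e+00  1.00000000e+00]] dict_keys(['color', 'K', 'world_from_camera'])
```

View pics/scene0.png

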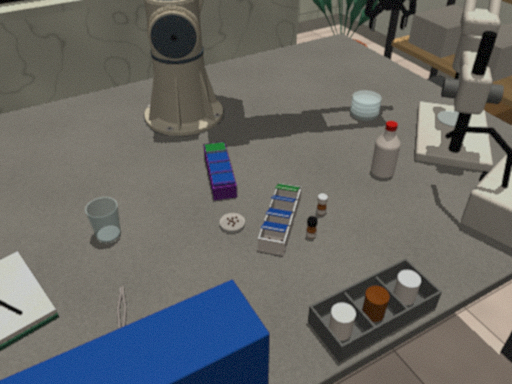

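View pics/side0.png

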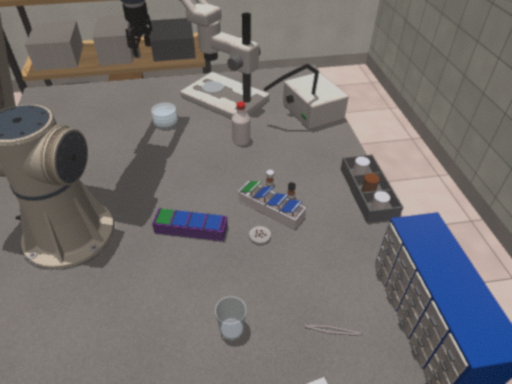

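The real box is the white one, at scene (280,218) and side (272,202). The purple-bodied decoy is at scene (220,170) and side (190,224). I'll check the choice in a close crop.

```bash
python3 - <<'E'
import cv2,numpy as np
a=cv2.imread("pics/scene0.png")[170:265,235:345];b=cv2.imread("pics/side0.png")[160:250,225:325]
a=cv2.resize(a,(440,380),interpolation=cv2.INTER_CUBIC);b=cv2.resize(b,None,fx=3.5,fy=3.5,interpolation=cv2.INTER_CUBIC)
o=np.zeros((380,800,3),np.uint8);o[:,:440]=a;o[:b.shape[0],445:795]=b[:,:350];cv2.imwrite("pics/crop0.png",o)
E
```

```text
(no output)
```

View pics/crop0.png

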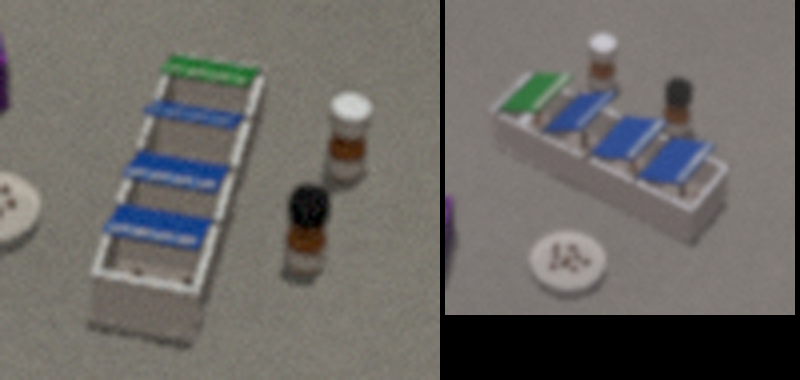

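The crop shows a white box with its lids ajar, green at the far end. The +x direction runs towards the scene camera. Next I locate the rim corners on z=40.

```bash
cat > h.py <<'E'
import numpy as np
def ray(p,u,v,z):
    K=p["K"];T=p["world_from_camera"];d=np.linalg.inv(K)@[u,v,1];d=T[:3,:3]@[d[0],-d[1],-d[2]]
    c=T[:3,3];return c+d*(z-c[2])/d[2]
E
python3 - <<'E'
import numpy as np
from h import ray
S=np.load("scene0.npz");D=np.load("side0.npz")
for n,p,u,v,z in [("far-right rim(-x,+y)",S,301.2,186.5,40),("near right rim(+x,+y)",S,286.2,241.7,40),("near left rim(+x,-y)",S,258.2,238.2,40),("bot nl",S,257.5,251.2,0),("bot nr",S,283.2,255.5,0),
 ("side rim -x-y",D,239.3,190,40),("side rim +x-y",D,295,219.4,40),("side bot",D,295,228,0),("side +x+y",D,305.6,207.1,40),
 ("vialA cap S",S,322.5,197,52),("vialB cap S",S,312.3,221,52),("vialA D",D,270,171.5,52),("vialB D",D,291.5,185,52),("dish S",S,232,222,6),("dish D",D,260,235,6),("bottle cap S",S,391,126,150)]:
    print(n,ray(p,u,v,z).round(1))
E
```

```text
far-right rim(-x,+y) [529.4  91.8  40. ]
near right rim(+x,+y) [671.2 -41.8  40. ]
near left rim(+x,-y) [631.9 -89.1  40. ]
bot nl [631.9 -90.9   0. ]
bot nr [671.4 -48.    0. ]
side rim -x-y [495.6  52.8  40. ]
side rim +x-y [631.1 -88.8  40. ]
side bot [634.9 -86.1   0. ]
side +x+y [672.2 -47.5  40. ]
vialA cap S [599.2 104.7  52. ]
vialB cap S [655.5  36.4  52. ]
vialA D [598.9 106.5  52. ]
vialB D [650.1  36.7  52. ]
dish S [525.2 -99.3   6. ]
dish D [ 530.9 -100.5    6. ]
bottle cap S [551.2 337.8 150. ]
```

Both views agree: box centre about (582,3), yaw about -45°, corner lengths 197 and 60 as given. The dish and vials are more than 40 mm off the row. I'll turn the tool so its -x lies along the box's +x, then travel there.

```bash
python3 -m crank '[[0,[0,0,0],0.15],[1,[0,0,0],0.15],[1,[0,0,0],0.09],[1,[0,0,0],0]]'; python3 - <<'E'
from plant import state,snapshot
import numpy as np
s=state();p=snapshot("wrist");print(p["mount"].round(3),p["K"].round(1));R=s["eef_rot"];print(R.round(3),s["position"].round(1))
print(R.T@(np.array([582,3,240])-s["position"]))
E
```

```text
t: 0.5
position: [238.0, 577.6, 230.9]
eef_rot: [[-0.709, 0.705, -0.0], [0.705, 0.709, -0.001], [-0.0, -0.001, -1.0]]
contact_force: [0.2, -0.4, 0.0]
width: 0.328
[[ 1.00000e-03  9.54000e-01  3.01000e-01  7.62430e+01]
 [ 1.00000e+00  0.00000e+00 -2.00000e-03  5.10000e-02]
 [-2.00000e-03  3.01000e-01 -9.54000e-01 -1.42344e+02]
 [ 0.00000e+00  0.00000e+00  0.00000e+00  1.00000e+00]] [[281.2   0.  255.6]
 [  0.  281.2 186.7]
 [  0.    0.    1. ]]
[[-0.709  0.705 -0.   ]
 [ 0.705  0.709 -0.001]
 [-0.    -0.001 -1.   ]] [238.  577.6 230.9]
[-649.03315684 -165.25797533   -8.79507926]
```

```bash
python3 -m crank '[[1,[-4.5,-1.4,0],0],[1,[-4.5,-1.4,0],0],[1,[-4.5,-1.4,0],0],[1,[-4.5,-1.4,0],0],[1,[-4.5,-1.4,0],0],[1,[-4.5,-1.4,0],0],[1,[-4.5,-1.4,0],0],[1,[-4.5,-1.4,0],0]]'; python3 -m crank '[[1,[-4.5,-1.4,0],0],[1,[-4.5,-1.4,0],0],[1,[-4.5,-1.4,0],0],[1,[-4.5,-1.2,0],0],[1,[0,0,0],0],[1,[0,0,0],0]]'
python3 - <<'E'
from plant import state,snapshot
import cv2,numpy as np
s=state();p=snapshot("wrist");cv2.imwrite("pics/w1.png",p["color"])
T=np.eye(4);T[:3,:3]=s["eef_rot"];T[:3,3]=s["position"]
np.savez("w1.npz",K=p["K"],world_from_camera=T@p["mount"]);print(s["position"],s["contact_force"])
E
```

```text
t: 1.35
position: [415.5, 243.2, 231.4]
eef_rot: [[-0.713, 0.701, 0.0], [0.701, 0.713, 0.0], [-0.0, 0.0, -1.0]]
contact_force: [1.3, 0.3, -0.7]
width: 0.005
t: 1.95
position: [504.9, 79.0, 231.1]
eef_rot: [[-0.71, 0.704, -0.001], [0.704, 0.71, 0.0], [0.001, -0.0, -1.0]]
contact_force: [-0.9, 1.1, -0.4]
width: 0.002
[504.9096751   78.99317081 231.05998097] [-0.94288143  1.09434101 -0.43245879]
```

View pics/w1.png

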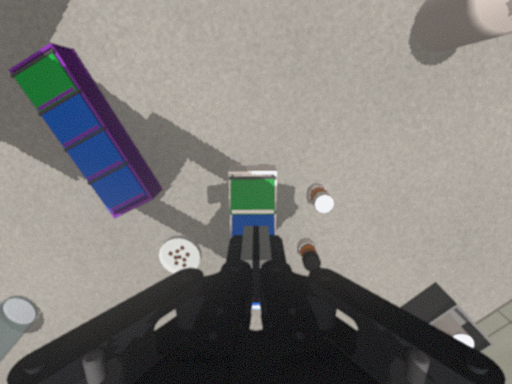

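The wrist view shows the box's green end at (253,190), the dish at (180,256) and the vials at (322,203) and (310,255). All are clear of the row.

```bash
python3 - <<'E'
import cv2,numpy as np
a=cv2.imread("pics/w1.png")[160:260,200:330]
cv2.imwrite("pics/w1c.png",cv2.resize(a,None,fx=6,fy=6,interpolation=cv2.INTER_CUBIC))
E
```

```text
(no output)
```

View pics/w1c.png

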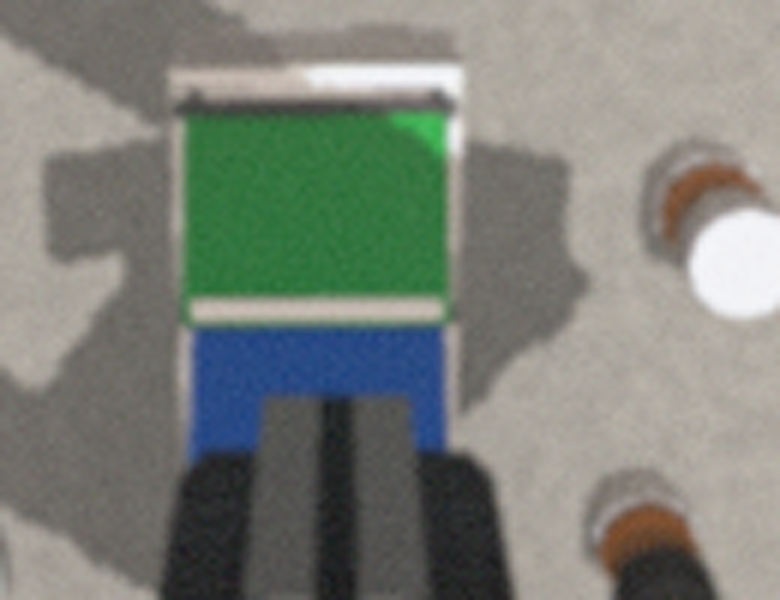

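```bash
python3 - <<'E'
import numpy as np
from h import ray
from plant import state
W=np.load("w1.npz");P={}
for n,u,v,z in [("L",228,171.3,40),("R",277.3,171,40),("l2",230.3,235.3,40),("r2",275.3,235.3,40),("hinge",252.7,176.7,42)]:
    P[n]=ray(W,u,v,z);print(n,P[n].round(1))
for a,b in(("L","l2"),("R","r2"),("R","L")):
    d=P[b]-P[a];print(a,b,np.linalg.norm(d).round(1),np.degrees(np.arctan2(d[1],d[0])).round(2))
s=state();R=s["eef_rot"];print("tool x",np.degrees(np.arctan2(R[1,0],R[0,0])))
yaw=np.radians(-45);c=np.array([582,3,0])
for n,q in(("hinge w",P["hinge"]),("model hinge",np.array([582-92*.707,3+92*.707,44])),("end",np.array([582+92*.707,3-92*.707,44]))):print(n,q.round(1),(R.T@(q-s["position"])).round(1))
E
```

```text
L [488.1  49.3  40. ]
R [530.2  92.3  40. ]
l2 [550.  -11.4  40. ]
r2 [591.6  30.6  40. ]
hinge [513.8  66.3  42. ]
L l2 86.7 -44.43
R r2 87.1 -45.14
R L 60.2 -134.4
tool x 135.2982324369757
hinge w [513.8  66.3  42. ] [-16.4  -3.1 189. ]
model hinge [517.  68.  44.] [-17.4   0.4 187. ]
end [647. -62.  44.] [-201.3   -0.5  186.9]
```

Yaw is -45° and the rim width 60.2, which fits. The hinge is 16–17 mm ahead along tool -x. I descend to about z=61 first.

```bash
python3 -m crank '[[1,[-1.4,-0.2,3],0],[1,[0,0,4],0],[1,[0,0,4],0],[1,[0,0,4],0],[1,[0,0,2],0],[1,[0,0,0],0],[1,[0,0,0],0],[1,[0,0,0],0]]'; python3 - <<'E'
from plant import state,snapshot
import cv2
s=state();print(s["position"],s["contact_force"],s["width"])
p=snapshot("side")["color"][140:250,210:330];cv2.imwrite("pics/s2.png",cv2.resize(p,None,fx=5,fy=5,interpolation=cv2.INTER_CUBIC))
E
```

```text
t: 2.8
position: [514.3, 69.4, 62.8]
eef_rot: [[-0.711, 0.703, 0.002], [0.703, 0.711, 0.0], [-0.001, 0.002, -1.0]]
contact_force: [-0.0, -0.0, 0.8]
width: -0.0
[514.30200553  69.41714693  62.76277416] [-3.69383314e-02 -6.33505360e-04  7.82100579e-01] -0.0004501234847079807
```

View pics/s2.png

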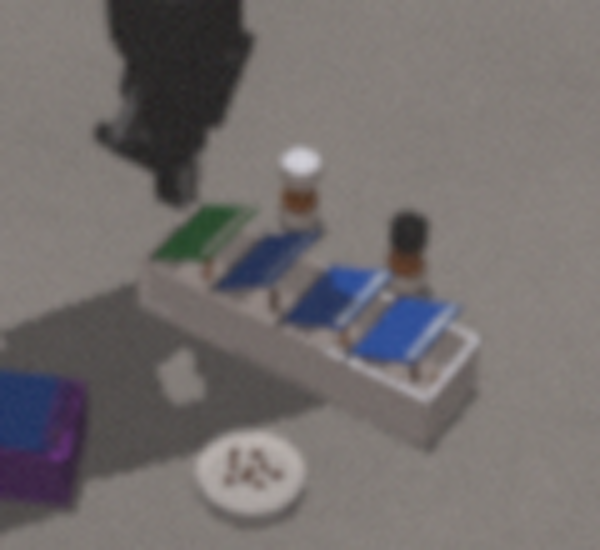

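The closed tips hang just above the green lid's hinge edge, at about (178,195) in this crop. Now I ease down.

```bash
python3 -m crank '[[1,[0,0,0.6],0],[1,[0,0,0.5],0],[1,[0,0,0],0],[1,[0,0,0],0]]'; python3 -m crank '[[1,[0,0,0.2],0],[1,[0,0,0.1],0],[1,[0,0,0],0],[1,[0,0,0],0]]'
```

```text
t: 3.25
position: [513.2, 68.5, 50.2]
eef_rot: [[-0.71, 0.704, -0.0], [0.704, 0.71, -0.0], [0.0, -0.0, -1.0]]
contact_force: [-0.6, 0.2, -0.7]
width: -0.002
t: 3.65
position: [513.4, 68.6, 47.3]
eef_rot: [[-0.71, 0.704, -0.0], [0.704, 0.71, 0.0], [0.0, -0.0, -1.0]]
contact_force: [-0.3, 0.6, -0.4]
width: 0.002
```

```bash
python3 -m crank '[[1,[-0.3,0,0.1],0],[1,[-0.4,0,0],0],[1,[-0.4,0,0],0],[1,[-0.5,0,0],0],[1,[-0.5,0,0],0],[1,[-0.5,0,0],0]]'
```

```text
t: 4.25
position: [532.3, 49.9, 46.3]
eef_rot: [[-0.71, 0.704, 0.0], [0.704, 0.71, -0.0], [-0.0, 0.0, -1.0]]
contact_force: [0.1, -0.2, 0.1]
width: -0.002
```

```bash
python3 -m crank '[[1,[-0.5,0,0],0],[1,[-0.5,0,0],0],[1,[-0.5,0,0],0],[1,[0,0,0],0]]'; python3 - <<'E'
from plant import state,snapshot
import cv2
s=state();print(s["position"],s["contact_force"],s["width"])
p=snapshot("side")["color"][140:250,210:330];cv2.imwrite("pics/s3.png",cv2.resize(p,None,fx=5,fy=5,interpolation=cv2.INTER_CUBIC))
E
```

```text
t: 4.65
position: [543.1, 39.3, 46.3]
eef_rot: [[-0.71, 0.704, 0.001], [0.704, 0.71, -0.0], [-0.0, 0.0, -1.0]]
contact_force: [-0.1, 0.2, -0.5]
width: 0.003
[543.12666624  39.31572456  46.31521571] [-0.11288396  0.2296776  -0.53779672] 0.002648776198335598
```

View pics/s3.png

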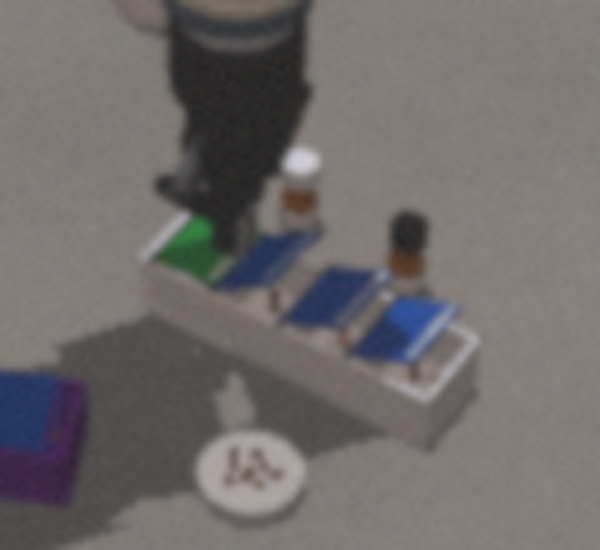

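The green lid is down flat at (190,255), the box hasn't moved and the forces are close to nil. I go on with the sweep.

```bash
python3 -m crank '[[1,[-0.5,0,0],0],[1,[-0.5,0,0],0],[1,[-0.6,0,0],0],[1,[-0.6,0,0],0],[1,[-0.6,0,0],0],[1,[-0.6,0,0],0],[1,[-0.6,0,0],0],[1,[-0.6,0,0],0]]'; python3 - <<'E'
from plant import state,snapshot
import cv2
p=snapshot("side")["color"][140:250,210:330];cv2.imwrite("pics/s4.png",cv2.resize(p,None,fx=5,fy=5,interpolation=cv2.INTER_CUBIC))
E
```

```text
t: 5.5
position: [575.6, 7.0, 46.3]
eef_rot: [[-0.71, 0.704, 0.0], [0.704, 0.71, -0.0], [-0.0, 0.0, -1.0]]
contact_force: [-0.8, 0.6, -0.6]
width: 0.001
```

View pics/s4.png

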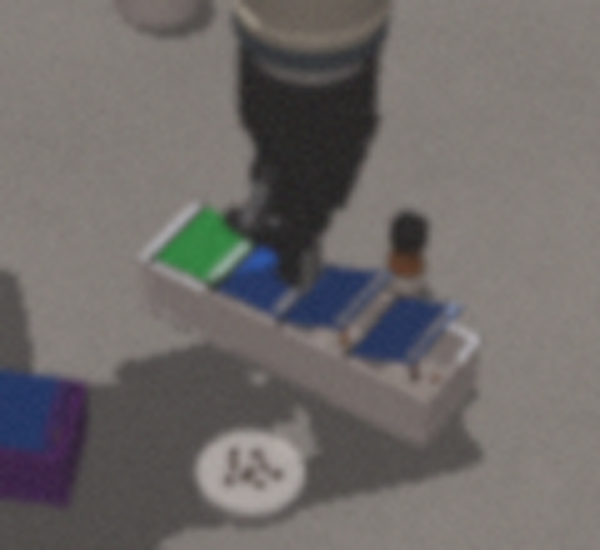

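Green (205,245) and lid 2 (265,280) lie flat. The tips are at lid 3's hinge and the box hasn't shifted.

```bash
python3 -m crank '[[1,[-0.6,0,0],0],[1,[-0.6,0,0],0],[1,[-0.6,0,0],0],[1,[-0.6,0,0],0],[1,[-0.6,0,0],0],[1,[-0.6,0,0],0],[1,[-0.6,0,0],0],[1,[-0.6,0,0],0]]'; python3 -m crank '[[1,[-0.6,0,0],0],[1,[-0.6,0,0],0],[1,[-0.6,0,0],0],[1,[-0.6,0,0],0],[1,[-0.6,0,0],0],[1,[-0.6,0,0],0],[1,[-0.5,0,0],0],[1,[0,0,0],0]]'; python3 - <<'E'
from plant import state,snapshot
import cv2
p=snapshot("side")["color"][140:250,210:330];cv2.imwrite("pics/s5.png",cv2.resize(p,None,fx=5,fy=5,interpolation=cv2.INTER_CUBIC))
E
```

```text
t: 6.35
position: [609.6, -26.8, 46.3]
eef_rot: [[-0.71, 0.704, 0.0], [0.704, 0.71, -0.0], [-0.0, -0.0, -1.0]]
contact_force: [0.4, -0.1, 0.1]
width: 0.001
t: 7.15
position: [639.0, -55.8, 46.3]
eef_rot: [[-0.71, 0.704, 0.001], [0.704, 0.71, -0.0], [-0.0, 0.0, -1.0]]
contact_force: [0.2, 0.5, 0.1]
width: -0.0
```

View pics/s5.png

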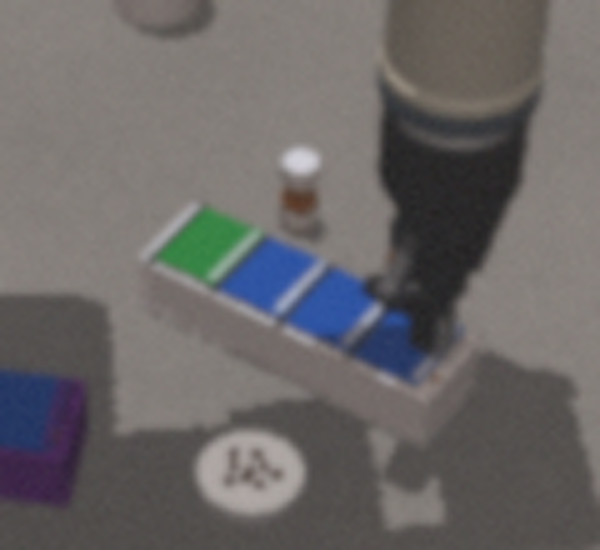

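Three lids are flat and the tips are near lid 4's free edge. I go a few mm further, then lift and look.

```bash
python3 -m crank '[[1,[-0.4,0,0],0],[1,[-0.4,0,0],0],[1,[0,0,0],0],[1,[0,0,0],0],[1,[0,0,-0.5],0],[1,[0,0,-2],0],[1,[0,0,-4],0],[1,[0,0,-4],0]]'; python3 -m crank '[[1,[0,0,-4],0],[1,[0,0,-4],0],[1,[4,4,0],0],[1,[4,4,0],0],[1,[3,3,0],0],[1,[0,0,0],0],[1,[0,0,0],0]]'; python3 - <<'E'
from plant import state,snapshot
import cv2,numpy as np
s=state();print(s["position"].round(1),s["contact_force"].round(1))
a=snapshot("scene")["color"];b=snapshot("side")["color"];cv2.imwrite("pics/scene6.png",a)
p=b[140:250,210:330];q=a[160:270,220:340]
cv2.imwrite("pics/f.png",cv2.resize(np.hstack([p,q]),None,fx=3.3,fy=3.3,interpolation=cv2.INTER_CUBIC))
E
```

```text
t: 8.0
position: [643.3, -60.7, 152.1]
eef_rot: [[-0.71, 0.704, -0.002], [0.704, 0.71, 0.0], [0.001, -0.001, -1.0]]
contact_force: [-0.2, -0.4, -0.3]
width: -0.003
t: 8.7
position: [643.2, 82.4, 231.5]
eef_rot: [[-0.712, 0.702, 0.0], [0.702, 0.712, -0.0], [-0.0, -0.0, -1.0]]
contact_force: [-0.6, -0.1, -0.1]
width: 0.006
[643.2  82.4 231.5] [-0.6 -0.1 -0.1]
```

View pics/f.png

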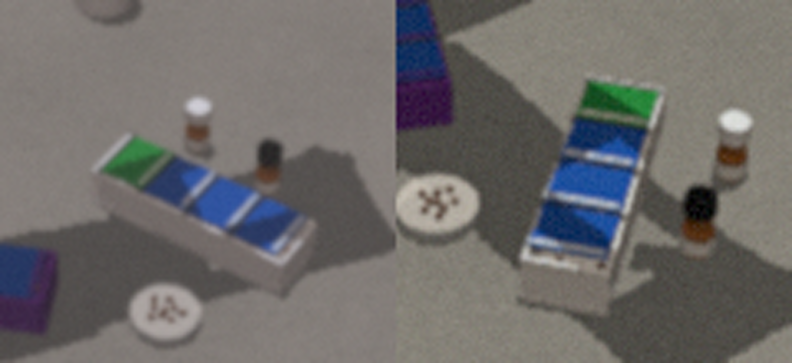

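View pics/scene6.png

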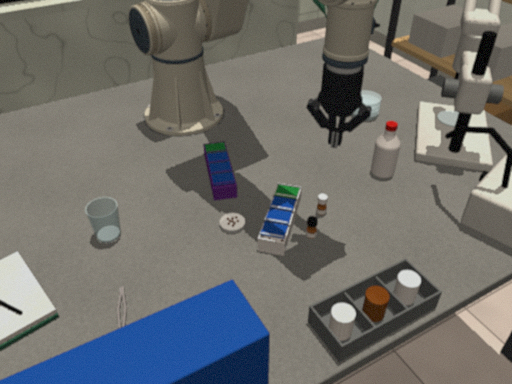

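All lids look flat and the box and bystanders are in place. I'll check lid 4's edge height quantitatively across two views before handing in.

```bash
python3 - <<'E'
from plant import snapshot
import cv2,numpy as np
a=snapshot("scene");b=snapshot("side");np.savez("sA.npz",**a);np.savez("sB.npz",**b)
p=a["color"][215:260,250:300];q=b["color"][190:235,270:320]
cv2.imwrite("pics/g.png",cv2.resize(np.hstack([p,q]),None,fx=8,fy=8,interpolation=cv2.INTER_CUBIC))
from h import ray
def pj(P,x):
    T=P["world_from_camera"];c=np.linalg.inv(T)@np.append(x,1);u=P["K"]@[c[0],-c[1],-c[2]];return u[:2]/u[2]
C=np.array([582,3,0]);ex=np.array([1,-1,0])/2**.5;ey=np.array([1,1,0])/2**.5
for ang in(0,.13,.3,.5):
  for y in(-27,27):
    x=C+ex*(46+45*np.cos(ang)-4*np.sin(ang))+ey*y+np.array([0,0,40+4*np.cos(ang)+45*np.sin(ang)])
    print(ang,y,"scene crop",((pj(a,x)-[250,215])*8).round(),"side crop",((pj(b,x)-[270,190])*8+[400,0]).round())
E
```

```text
0 -27 scene crop [ 85. 154.] side crop [584. 211.]
0 27 scene crop [277. 191.] side crop [664. 121.]
0.13 -27 scene crop [ 86. 136.] side crop [583. 199.]
0.13 27 scene crop [279. 173.] side crop [663. 108.]
0.3 -27 scene crop [ 88. 111.] side crop [579. 181.]
0.3 27 scene crop [282. 148.] side crop [659.  91.]
0.5 -27 scene crop [92. 79.] side crop [570. 160.]
0.5 27 scene crop [286. 116.] side crop [651.  70.]
```

View pics/g.png

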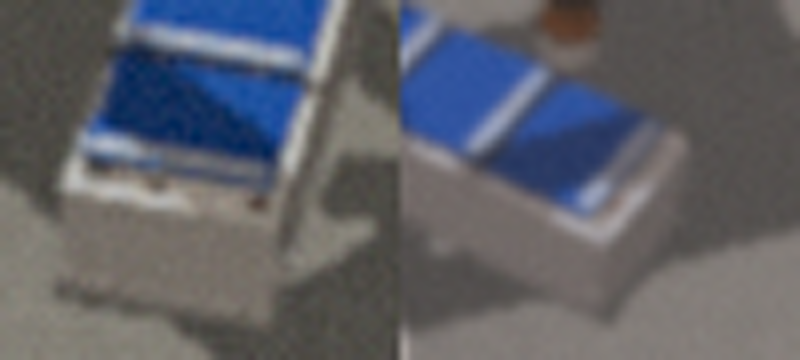

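Lid 4's free edge is at scene crop (85,150)–(272,183) and side crop (583,212)–(655,125). That fits the prediction for 0 to 0.06 rad, well under 0.13.

```bash
python3 -c "
from plant import close_job,state
print(state()['dq'].round(3));print(close_job())"
```

```text
[-0.004  0.001 -0.002  0.001 -0.002  0.001]
the job is handed in; nothing more can be done
None
```

I shut all four lids in one sweep with closed fingertips, at a tip height of about 46 mm. The sweep ran from the green lid's hinge to just short of `row_end`. I then lifted the hand to about 230 mm, moved it aside, and handed the job in at about 9 s of the 42 s allowed. `close_job` gives no verdict.

**Lids:** in the last pictures all four lie flat. I measured only lid 4, whose free edge puts it at about 0 to 0.06 rad, against the 0.13 limit.

**Force:** the wrist force read at the end of each move never went above about 2 N, which is sensor noise level. It was not recorded between those readings.

**Box and bystanders:** the box, vials, dish, bottle, beaker and tweezers show no visible shift in the pictures. I did not re-measure their positions.

**Disagreements:** box points measured from different cameras differed by up to about 7 mm, mostly 2–3 mm near the row's start. That did not matter for lids 54 mm wide. No check failed.

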